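Set the stock tags on the extension-ring bins

TASK

Check the four small bins of lens extension rings on the wooden board: a bin is full only when both its compartments hold a ring. With a fingertip, lightly push over the hinged metal tags that are wrong, so that only the full bins show the disc face (tag tipped back towards its bin) and the others show the bar face (tag tipped forward, away from its bin, to the robot's side). Do not pinch the tags or push hard against their stops, do not tip over tags that are already right, and leave the rings and the other things on the bench where they are.

Things in the scene. Friction and masses are not known exactly. Their poses are not given: they have to be found in the camera images.
- board: Wooden board 250 (x) x 400 (y) x 15 mm thick, fixed to the bench, turned up to 0.2 rad. The four bins stand on it side by side, 92 mm apart centre to centre along its y axis, all turned the same way as the board. Origin: centre of its underside.
- bin_a: White open bin fixed to the board, 136 (own x) x 82 (own y) mm, walls 30 high, 3 thick, floor 3. A cross wall makes two 63.5 x 76 mm compartments centred at own x = -33.5 and +33.5 mm, each holding one ring or none. At own x = -98, ahead of it, a 60 mm high plate carries the tag. Origin: centre of its underside, 15 mm above the bench; own x points away from the robot, z up.
- hinge_a (a point): Centre of the tag hinge line of bin_a (own x = -98, line along own y), 64 mm above the bin's underside, 79 above the bench; axes as the bin's. The tag is an aluminium plate 50 wide, 3 thick, free edge 44 mm from this line; at rest that edge is 30 mm to one side and 32 above it. Black disc on one face, black bar on the other. Ears (10 x 6 mm) at own y = +-31 rise 7 mm above the line.
- tag_a (a joint): Tag of bin_a, rad: 0 upright, positive tipped back towards the bin (away from the robot), disc face up; negative tipped forward (towards the robot), bar face up. Firm stops at +0.75 and -0.75. No spring, nearly free hinge: the tag (40 g) rests by its weight on a stop; pushed past upright it falls to the other stop by itself.
- bin_b: Bin like bin_a, same size and frame. The bins may stand in any order in the row; contents and tag differ.
- hinge_b (a point): Centre of the tag hinge line of bin_b, as hinge_a; its tag is the same size.
- tag_b (a joint): Tag of bin_b, values and behaviour as tag_a.
- bin_c: Bin like bin_a, same size and frame.
- hinge_c (a point): Centre of the tag hinge line of bin_c, as hinge_a; its tag is the same size.
- tag_c (a joint): Tag of bin_c, values and behaviour as tag_a.
- bin_d: Bin like bin_a, same size and frame.
- hinge_d (a point): Centre of the tag hinge line of bin_d, as hinge_a; its tag is the same size.
- tag_d (a joint): Tag of bin_d, values and behaviour as tag_a.
- ring_1: Black lens extension ring, loose, lying flat in a bin compartment, 52 mm outside and 38 mm inside diameter, 24 mm high, 60 g; must not be moved. Its place shows which compartment it fills. Origin: centre of its underside.
- ring_2: Extension ring like ring_1.
- ring_3: Extension ring like ring_1.
- ring_4: Extension ring like ring_1.
- ring_5: Extension ring like ring_1.
- weight: Bystander: dark iron weight with a knob on top, 72 mm diameter, 98 mm high, about 0.9 kg, standing on the bench beside the board. Origin: centre of its underside.
- lens: Bystander: small black lens with an aluminium band, 58 mm diameter, 66 mm high, standing on the bench beside the board. Origin: centre of its underside.
- loupe: Bystander: black eyepiece loupe, 40 mm diameter, 34 mm high, standing on the bench beside the board. Origin: centre of its underside.

How it is judged (in metres and radians):
At the end, for the whole second after the job is handed in: The tags of the two bins with both compartments filled lie tipped back towards their bins (above 0.6 rad), the tags of the other two lie tipped forward (below -0.6 rad), all at rest; every ring is within 15 mm and every bystander within 20 mm of where it stood (value of joint each of tag_a, tag_b above 0.6 rad and value of joint each of tag_c, tag_d below -0.6 rad and velocity of joint tag_a between -0.2 and 0.2 rad/s and velocity of joint tag_b between -0.2 and 0.2 rad/s and velocity of joint tag_c between -0.2 and 0.2 rad/s and velocity of joint tag_d between -0.2 and 0.2 rad/s and distance of each of ring_1, ring_2, ring_3, ring_4, ring_5 from where it was at the start of the episode below 0.015 m and distance of each of weight, lens, loupe from where it was at the start of the episode below 0.02 m); the robot touches nothing.
It fails at once if a tag that was already right is tipped over (past upright) (value of joint tag_b below 0 rad or value of joint tag_d above 0 rad).
It fails at once if a ring is lifted or shifted by more than 15 mm (distance of any of ring_1, ring_2, ring_3, ring_4, ring_5 from where it was at the start of the episode above 0.015 m).
It fails at once if the weight, the lens or the loupe is moved by more than 20 mm (distance of any of weight, lens, loupe from where it was at the start of the episode above 0.02 m).
It fails at once if a tag is pinched or a tag or bin is pressed with more than 25 N (contact force between any of the fingers, the arm and bin_a above 25 N or contact force between any of the fingers, the arm and bin_b above 25 N or contact force between any of the fingers, the arm and bin_c above 25 N or contact force between any of the fingers, the arm and bin_d above 25 N).
It also fails if it takes over 38 s, if anything falls off the work surface, if the arm or the gripper's body presses on something with over 40 N, if the wrist force passes 120 N, or if a joint passes its speed limit or range.

ROBOT

A 7-joint arm with a two-finger parallel gripper is mounted at the origin on the work surface. World frame = base frame: x ahead of the robot, y to its left, z up, the work surface at z = 0. Lengths are in mm, angles in rad, forces in N, time in s.
With the tool pointing down it reaches from about 400 to 875 mm from the base axis. Payload 4.4 kg.
Tool frame: the origin (TCP) lies midway between the tips of the shut fingers; the grasp point (between the pads) lies 19 mm behind it; z points along the fingers, y is the line along which they close (so a half turn about z gives the same grasp; the last joint's range is limited). The gripper opens to 85 mm and grips with 20 to 120 N. Pads are 22 mm wide; open, the fingers measure 114 mm over their backs; the gripper's body (76 mm by 85 mm) begins 54 mm behind the grasp point. The pads swing forward as they close: fully open they stand 13 mm farther back than shut.
Start: joints at [1.237, 0.628, 0.038, 1.517, -0.027, 0.996, -0.02], TCP at [172.024, -626.838, 231.313] pointing down, gripper open.
Joint ranges: [-3.06, 3.06], [-0.37, 2.12], [-1.25, 1.32], [0.18, 2.47], [-1.1, 4.24], [0.23, 1.98], [-2.94, 2.94]. Speed limits (rad/s): [2.57, 2.57, 3.14, 3.14, 3.14, 3.14, 3.14].

INTERFACE

Orientations are given as [roll, pitch, yaw] about the fixed x, y, z axes, in that order (R = Rz(yaw) Ry(pitch) Rx(roll)).
In Python, from cell import ctrl, get_image, get_calibration gives the robot as it stands.
- The arm moves only by the shell command python3 -m creep 'ROWS'. ROWS is JSON, a list of rows, each an object of numbers: "dx", "dy", "dz": the shift along the world's x, y, z normalised to -1 to 1, where 1 is 0.4 m; "rx", "ry", "rz": the turn, a rotation vector about the world's x, y, z normalised to -1 to 1, where 1 is 2 pi rad; "grip": the closure, from -1 (fully open) to 1 (shut). A call has exactly 5 rows; each row is the pose to reach, as a shift and turn from the pose commanded when the call began, turning the shorter way round; what a row does not reach only later rows make up. A row lasts 1/8 s, in which the tool goes at most 62.5 mm and 10.7 degrees, less where a joint would pass 70% of its speed; a pose out of reach is approached as far as the arm can. A call with a number of a shift or a turn outside -1 to 1 is refused whole. A call with a gripper value outside its range is refused whole. The fingers move at their own pace and stop on an object; the grip force is fixed at half the most. Time passes only in rows, so rows that repeat a pose let the fingers close, or fill a call up. It gives the time, the measured TCP pose, the force, the opening and the grip force at its end, in the units of the state.
- ctrl.read_state(): the state, without advancing time (a new reading comes with each control period).
- get_image(name): name is "scene" or "top"; returns the picture (420x560x3 uint8, red, green, blue); there is no depth.
- get_calibration(name): a dict with "mtx" (3x3 intrinsics, pixels), "distortion" ([k1, k2, p1, p2, k3] as OpenCV has them; the pictures are not rectified), "world_from_camera" (4x4, takes a point from camera to world coordinates). Camera axes: x right, y down, z forward; pixel columns grow to the right and rows downward; lengths in mm; the calibration is good to about 2 mm. A picture is of the moment at which its call begins. get_calibration takes no time and is no camera call.
- ctrl.finish_job(): hands the job in; it is judged then, once.
The state is a dict: "clock": time; "qpos": joint angles; "qd": joint speeds; "tau": joint torques, N m; "eef_pos": TCP position; "tool_rot": TCP orientation; "force": force on the tool from outside, world axes, zero at the start; "torque": the same for the moment, N m; "width": finger opening in mm; "gripper_force": force on a finger pad.
Only numpy, scipy, OpenCV 4.12 (cv2) and the standard library are available. Lean on these libraries where they do the work, as an engineer would, in place of code of your own. Each camera call takes 0.05 s, during which the arm holds its last target. There are 200 camera calls.

## Working session

There is one attempt and no reset: what is moved stays moved. The work goes in short steps, Python scripts to look and compute and a shell command to move; the robot and the scene stay as the last step left them, time stands still between calls to the robot, and variables do not carry over. Pictures are saved under pics/ and viewed, at most 10 in all, crops included, and the job is handed in when it is done.

```bash
mkdir -p pics; python3 - <<'E'
from cell import ctrl,get_image,get_calibration
import cv2
for n in("scene","top"):
    cv2.imwrite(f"pics/{n}0.png",cv2.resize(get_image(n)[:,:,::-1],(800,600),interpolation=cv2.INTER_CUBIC))
    c=get_calibration(n);print(n,c["world_from_camera"],c["mtx"],c["distortion"])
print(ctrl.read_state())
E
```

```text
scene [[-7.66983546e-01  3.97401420e-01 -5.03793958e-01  1.01144383e+03]
 [ 6.41665987e-01  4.76237312e-01 -6.01217751e-01  5.38022831e+02]
 [ 1.00069266e-03 -7.84391570e-01 -6.20265156e-01  6.66156154e+02]
 [ 0.00000000e+00  0.00000000e+00  0.00000000e+00  1.00000000e+00]] [[396.46307931   0.         276.64191633]
 [  0.         396.46307931 208.18576905]
 [  0.           0.           1.        ]] [-0.07430612  0.          0.          0.          0.        ]
top [[ 2.08398014e-02 -9.84844666e-01  1.72182135e-01  3.69168257e+02]
 [-9.99764729e-01 -2.15643222e-02 -2.33827544e-03  8.36652297e+00]
 [ 6.01582912e-03 -1.72092896e-01 -9.85062356e-01  1.18306778e+03]
 [ 0.00000000e+00  0.00000000e+00  0.00000000e+00  1.00000000e+00]] [[456.86586484   0.         270.88645054]
 [  0.         456.86586484 203.44939551]
 [  0.           0.           1.        ]] [0.0008907 0.        0.        0.        0.       ]
{'clock': 0.1, 'qpos': array([ 1.23724544,  0.62927669,  0.03843796,  1.51826869, -0.0270106 ,
        0.9962942 , -0.0200137 ]), 'qd': array([ 0.00013442, -0.00221278,  0.0007828 , -0.00263486, -0.00030444,
        0.00054158,  0.00071157]), 'tau': array([ 2.65996423e-03, -5.64535081e+01,  1.23052854e+00, -1.93973476e+01,
        1.13631575e-02,  5.47742136e-03, -2.02231115e-05]), 'eef_pos': array([ 171.85370907, -626.28815697,  230.46575145]), 'tool_rot': array([-3.13986332e+00,  5.85259582e-06,  2.67736912e-01]), 'force': array([-0.69468756,  0.25225836, -0.77866246]), 'torque': array([-0.00593817, -0.00703551,  0.000431  ]), 'gripper_force': 0.0, 'width': 85.52393074355638}
```

View pics/scene0.png

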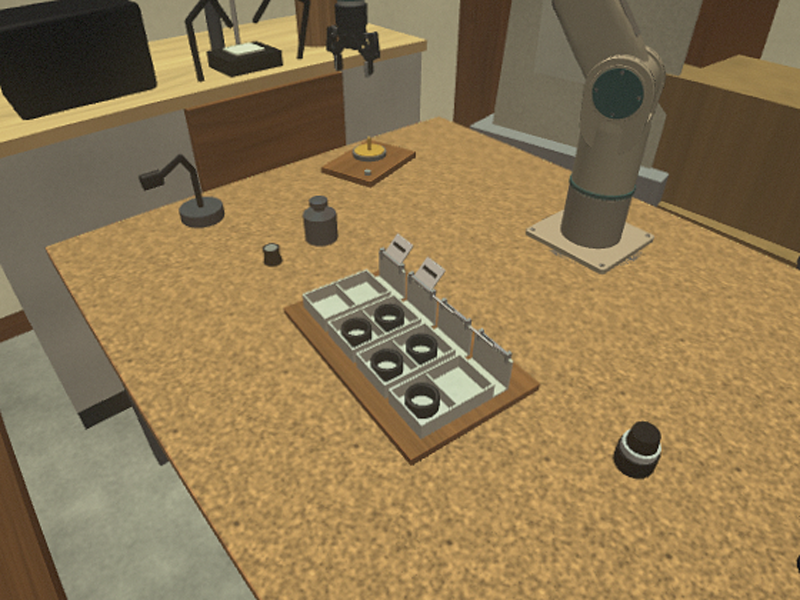

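View pics/top0.png

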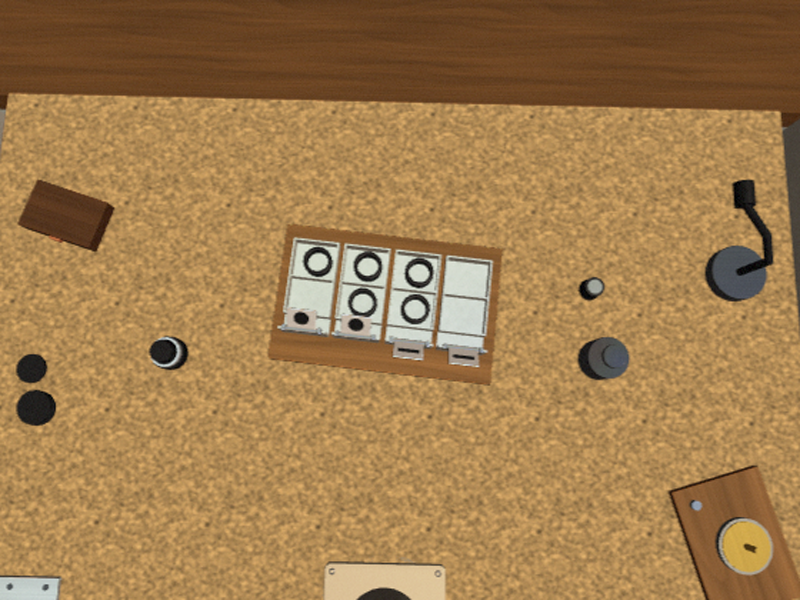

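Scene: the bins from left (+y) to right in the top view. Bin 1 has one ring and shows its disc, which is wrong. Bin 2 is full with disc, correct. Bin 3 is full with bar, wrong. Bin 4 is empty with bar, correct. The board corners in the 800x600 top view are about (289,225), (502,249), (491,384) and (270,358). I'll zoom in on the tags.

```bash
python3 - <<'E'
import cv2
i=cv2.imread("pics/top0.png")
cv2.imwrite("pics/topz.png",cv2.resize(i[290:390,262:512],(800,320),interpolation=cv2.INTER_CUBIC))
i=cv2.imread("pics/scene0.png")
cv2.imwrite("pics/scz.png",cv2.resize(i[220:400,350:550],None,fx=3.3,fy=3.3,interpolation=cv2.INTER_CUBIC))
E
cat > h.py <<'E'
import numpy as np,cv2
from cell import get_calibration
def ray(n,px):
    c=get_calibration(n);T=c["world_from_camera"]
    u=cv2.undistortPoints(np.array(px,float).reshape(-1,1,2)*.7-.15,c["mtx"],c["distortion"])[:,0]
    return T[:3,3],np.c_[u,np.ones(len(u))]@T[:3,:3].T
def plane(n,px,z):
    o,d=ray(n,px);return o+d*((z-o[2])/d[:,2])[:,None]
def proj(n,P):
    c=get_calibration(n);T=np.linalg.inv(c["world_from_camera"])
    p=cv2.projectPoints(np.array(P,float),cv2.Rodrigues(T[:3,:3])[0],T[:3,3],c["mtx"],np.array(c["distortion"]))[0][:,0]
    return (p+.15)/.7
E
python3 - <<'E'
from h import *
print(plane("top",[(289,225),(502,249),(491,384),(270,358)],15))
E
```

```text
[[ 692.86195209  189.55745267   15.        ]
 [ 656.09879318 -203.8978724    15.        ]
 [ 409.64421918 -182.0370346    15.        ]
 [ 447.27677365  211.94609794   15.        ]]
```

View pics/topz.png

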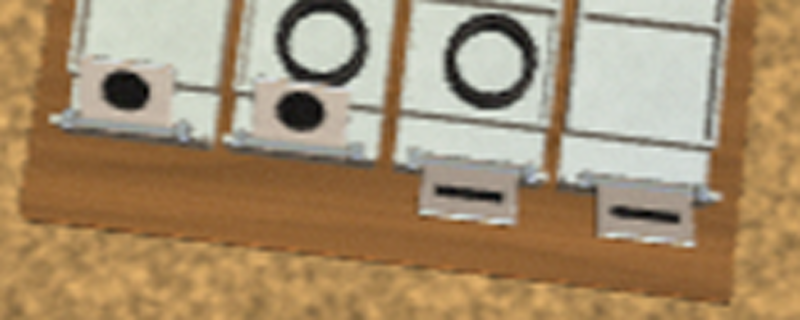

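View pics/scz.png

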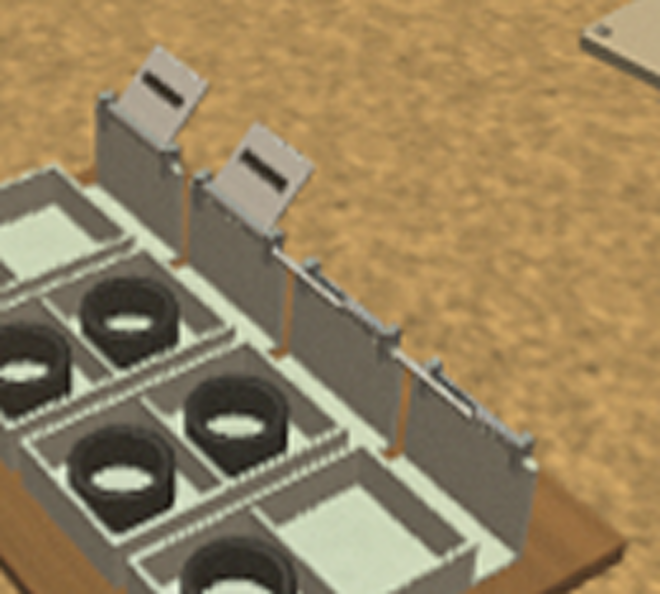

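In the zoom, the ear pairs, in crop pixels, are bin 1 (70,120)/(183,131), bin 2 (240,141)/(354,152), bin 3 (414,158)/(530,174) and bin 4 (583,180)/(703,193). Tags 1 and 2 are tipped back with discs up; tags 3 and 4 are tipped forward with bars up.

```bash
python3 - <<'E'
from h import *
e=np.array([(70,120),(183,131),(240,141),(354,152),(414,158),(530,174),(583,180),(703,193)])/3.2+(262,290)
P=plane("top",e,86).reshape(4,2,3);m=P.mean(1);print("ears mid",m,"\n",np.linalg.norm(P[:,0]-P[:,1],axis=1))
d=m[0]-m[3];print("yaw",np.arctan2(-d[0],d[1]),np.linalg.norm(d)/3)
# scene crop ears: pairs in each bin
s=np.array([(103,100),(175,155),(203,180),(277,238),(312,268),(390,340),(433,368),(522,445)])/3.3+(350,220)
S=plane("scene",s,86).reshape(4,2,3)
print("scene mid",S.mean(1)[::-1])
E
```

```text
ears mid [[ 492.05412386  148.94195403   86.        ]
 [ 482.87812857   58.74077566   86.        ]
 [ 474.56778378  -33.58741764   86.        ]
 [ 465.70457008 -123.61730997   86.        ]] 
 [59.9599094  60.3588907  61.57451316 63.33664604]
yaw -0.09637509002476387 91.27665600159276
scene mid [[ 496.4077736   155.28810269   86.        ]
 [ 489.19922488   66.19274889   86.        ]
 [ 479.17794376  -25.23167154   86.        ]
 [ 471.78229012 -116.06119684   86.        ]]
```

```bash
python3 -m creep '[{"dx":0.5,"dy":0.58,"rz":-0.0576,"grip":1},{"dx":0.5,"dy":0.58,"rz":-0.0576,"grip":1},{"dx":0.5,"dy":0.58,"rz":-0.0576,"grip":1},{"dx":0.5,"dy":0.58,"rz":-0.0576,"grip":1},{"dx":0.5,"dy":0.58,"rz":-0.0576,"grip":1}]'
```

```text
$[0]: bad value
```

```bash
python3 -m creep '[{"dx":0.5,"dy":0.58,"dz":0,"rx":0,"ry":0,"rz":-0.0576,"grip":1},{"dx":0.5,"dy":0.58,"dz":0,"rx":0,"ry":0,"rz":-0.0576,"grip":1},{"dx":0.5,"dy":0.58,"dz":0,"rx":0,"ry":0,"rz":-0.0576,"grip":1},{"dx":0.5,"dy":0.58,"dz":0,"rx":0,"ry":0,"rz":-0.0576,"grip":1},{"dx":0.5,"dy":0.58,"dz":0,"rx":0,"ry":0,"rz":-0.0576,"grip":1}]'
```

```text
clock: 0.72
eef_pos: [373.4, -392.6, 231.1]
tool_rot: [-3.141, 0.0, -0.093]
force: [0.5, -0.5, -0.6]
width: 0.0
gripper_force: 0.0
```

```bash
python3 -m creep '[{"dx":0.08,"dy":0.75,"dz":0,"rx":0,"ry":0,"rz":0,"grip":1},{"dx":0.08,"dy":0.75,"dz":0,"rx":0,"ry":0,"rz":0,"grip":1},{"dx":0.08,"dy":0.75,"dz":0,"rx":0,"ry":0,"rz":0,"grip":1},{"dx":0.08,"dy":0.75,"dz":0,"rx":0,"ry":0,"rz":0,"grip":1},{"dx":0.08,"dy":0.75,"dz":0,"rx":0,"ry":0,"rz":0,"grip":1}]'
```

```text
clock: 1.35
eef_pos: [403.9, -92.3, 231.3]
tool_rot: [-3.141, 0.0, -0.093]
force: [0.7, -0.4, 0.4]
width: 0.2
gripper_force: 0.0
```

```bash
python3 -m creep '[{"dx":0.01,"dy":0.163,"dz":0,"rx":0,"ry":0,"rz":0,"grip":1},{"dx":0.01,"dy":0.163,"dz":0,"rx":0,"ry":0,"rz":0,"grip":1},{"dx":0.01,"dy":0.163,"dz":-0.15,"rx":0,"ry":0,"rz":0,"grip":1},{"dx":0.01,"dy":0.163,"dz":-0.328,"rx":0,"ry":0,"rz":0,"grip":1},{"dx":0.01,"dy":0.163,"dz":-0.328,"rx":0,"ry":0,"rz":0,"grip":1}]'
python3 - <<'E'
from cell import ctrl,get_image
import cv2
a=get_image("top")[170:290,170:370,::-1];b=get_image("scene")[120:300,220:420,::-1]
cv2.imwrite("pics/p1.png",cv2.vconcat([cv2.resize(a,(500,300),interpolation=2),cv2.resize(b,(500,300*3//2-150),interpolation=2)]))
E
```

```text
clock: 1.98
eef_pos: [404.7, -30.6, 97.0]
tool_rot: [3.14, 0.009, -0.096]
force: [-0.8, -0.9, 0.7]
width: -0.0
gripper_force: 0.0
```

View pics/p1.png

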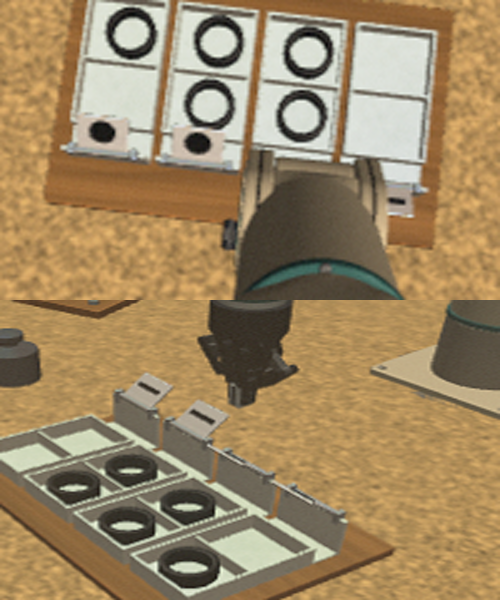

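The picture shows the shut fingers in front of tag 3, centred, with the tip well below the tag's free edge. I'll push slowly along the bin's own +x.

```bash
python3 -m creep '[{"dx":0.05,"dy":-0.005,"dz":0,"rx":0,"ry":0,"rz":0,"grip":1},{"dx":0.07,"dy":-0.007,"dz":0,"rx":0,"ry":0,"rz":0,"grip":1},{"dx":0.09,"dy":-0.009,"dz":0,"rx":0,"ry":0,"rz":0,"grip":1},{"dx":0.11,"dy":-0.01,"dz":0,"rx":0,"ry":0,"rz":0,"grip":1},{"dx":0.13,"dy":-0.012,"dz":0,"rx":0,"ry":0,"rz":0,"grip":1}]'
python3 -m creep '[{"dx":0.015,"dy":-0.001,"dz":0,"rx":0,"ry":0,"rz":0,"grip":1},{"dx":0.03,"dy":-0.003,"dz":0,"rx":0,"ry":0,"rz":0,"grip":1},{"dx":0.04,"dy":-0.004,"dz":0,"rx":0,"ry":0,"rz":0,"grip":1},{"dx":0.04,"dy":-0.004,"dz":0,"rx":0,"ry":0,"rz":0,"grip":1},{"dx":0.04,"dy":-0.004,"dz":0,"rx":0,"ry":0,"rz":0,"grip":1}]'
python3 - <<'E'
from cell import ctrl,get_image
import cv2
b=get_image("scene")[120:300,220:420,::-1]
cv2.imwrite("pics/p2.png",cv2.resize(b,(600,540),interpolation=2))
E
```

```text
clock: 2.7
eef_pos: [460.5, -34.4, 100.4]
tool_rot: [-3.142, -0.0, -0.094]
force: [0.2, 0.4, -0.3]
width: -0.2
gripper_force: 0.0
clock: 3.32
eef_pos: [475.6, -36.0, 100.0]
tool_rot: [3.142, 0.001, -0.094]
force: [0.4, 1.0, -0.2]
width: -0.5
gripper_force: 0.0
```

View pics/p2.png

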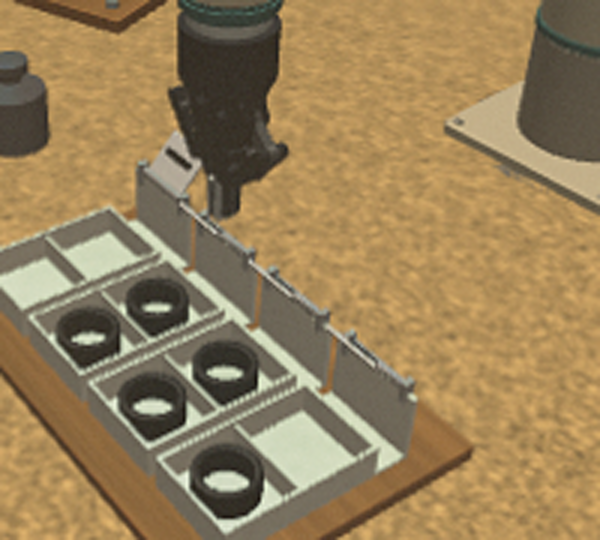

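Tag 3 has flipped back and the other tags are unchanged. I'll retract and go over behind tag 1.

```bash
python3 -m creep '[{"dx":-0.06,"dy":0.005,"dz":0,"rx":0,"ry":0,"rz":0,"grip":1},{"dx":-0.06,"dy":0.005,"dz":0.12,"rx":0,"ry":0,"rz":0,"grip":1},{"dx":-0.06,"dy":0.005,"dz":0.27,"rx":0,"ry":0,"rz":0,"grip":1},{"dx":0.0,"dy":0.1,"dz":0.3,"rx":0,"ry":0,"rz":0,"grip":1},{"dx":0.05,"dy":0.2,"dz":0.3,"rx":0,"ry":0,"rz":0,"grip":1}]'
python3 -m creep '[{"dx":0.1,"dy":0.1,"dz":0,"rx":0,"ry":0,"rz":0,"grip":1},{"dx":0.15,"dy":0.22,"dz":0,"rx":0,"ry":0,"rz":0,"grip":1},{"dx":0.15,"dy":0.255,"dz":0,"rx":0,"ry":0,"rz":0,"grip":1},{"dx":0.15,"dy":0.255,"dz":0,"rx":0,"ry":0,"rz":0,"grip":1},{"dx":0.15,"dy":0.255,"dz":0,"rx":0,"ry":0,"rz":0,"grip":1}]'
```

```text
clock: 4.0
eef_pos: [497.6, 44.4, 222.2]
tool_rot: [-3.141, -0.004, -0.096]
force: [0.0, -0.8, -0.1]
width: 0.3
gripper_force: 0.0
clock: 4.62
eef_pos: [555.5, 143.8, 220.1]
tool_rot: [3.14, 0.001, -0.096]
force: [-0.3, -0.4, -0.1]
width: -0.0
gripper_force: 0.0
```

```bash
python3 -m creep '[{"dx":0,"dy":0.003,"dz":-0.1,"rx":0,"ry":0,"rz":0,"grip":1},{"dx":0,"dy":0.003,"dz":-0.2,"rx":0,"ry":0,"rz":0,"grip":1},{"dx":0,"dy":0.003,"dz":-0.3,"rx":0,"ry":0,"rz":0,"grip":1},{"dx":0,"dy":0.003,"dz":-0.3,"rx":0,"ry":0,"rz":0,"grip":1},{"dx":0,"dy":0.003,"dz":-0.3,"rx":0,"ry":0,"rz":0,"grip":1}]'
python3 - <<'E'
from cell import ctrl,get_image
import cv2
b=get_image("scene")[120:300,220:420,::-1]
cv2.imwrite("pics/p3.png",cv2.resize(b,(600,540),interpolation=2))
E
```

```text
clock: 5.25
eef_pos: [557.0, 146.2, 101.5]
tool_rot: [-3.141, -0.002, -0.096]
force: [0.5, -0.6, 0.4]
width: -0.4
gripper_force: 0.0
```

View pics/p3.png

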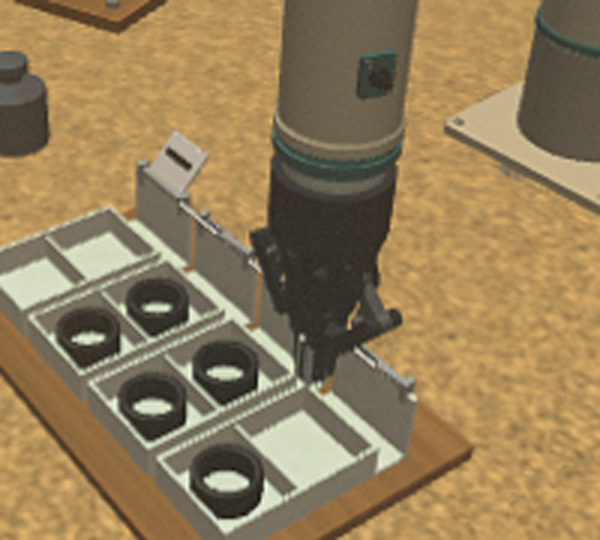

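The fingertip hangs behind tag 1 at z≈101, clear of everything. I'll push slowly towards the robot.

```bash
python3 -m creep '[{"dx":-0.04,"dy":0.004,"dz":0,"rx":0,"ry":0,"rz":0,"grip":1},{"dx":-0.06,"dy":0.006,"dz":0,"rx":0,"ry":0,"rz":0,"grip":1},{"dx":-0.08,"dy":0.008,"dz":0,"rx":0,"ry":0,"rz":0,"grip":1},{"dx":-0.1,"dy":0.009,"dz":0,"rx":0,"ry":0,"rz":0,"grip":1},{"dx":-0.115,"dy":0.011,"dz":0,"rx":0,"ry":0,"rz":0,"grip":1}]'
python3 -m creep '[{"dx":-0.015,"dy":0.001,"dz":0,"rx":0,"ry":0,"rz":0,"grip":1},{"dx":-0.03,"dy":0.003,"dz":0,"rx":0,"ry":0,"rz":0,"grip":1},{"dx":-0.043,"dy":0.004,"dz":0,"rx":0,"ry":0,"rz":0,"grip":1},{"dx":-0.043,"dy":0.004,"dz":0,"rx":0,"ry":0,"rz":0,"grip":1},{"dx":-0.043,"dy":0.004,"dz":0,"rx":0,"ry":0,"rz":0,"grip":1}]'
python3 -m creep '[{"dx":0.06,"dy":-0.005,"dz":0,"rx":0,"ry":0,"rz":0,"grip":1},{"dx":0.1,"dy":-0.005,"dz":0.1,"rx":0,"ry":0,"rz":0,"grip":1},{"dx":0.1,"dy":-0.005,"dz":0.25,"rx":0,"ry":0,"rz":0,"grip":1},{"dx":0.1,"dy":0.1,"dz":0.4,"rx":0,"ry":0,"rz":0,"grip":1},{"dx":0.1,"dy":0.2,"dz":0.45,"rx":0,"ry":0,"rz":0,"grip":1}]'
python3 - <<'E'
from cell import ctrl,get_image
import cv2
a=get_image("top")[150:290,170:370,::-1];b=get_image("scene")[120:300,220:420,::-1]
cv2.imwrite("pics/p4.png",cv2.vconcat([cv2.resize(a,(400,280),interpolation=2),cv2.resize(b,(400,320),interpolation=2)]))
E
```

```text
clock: 5.92
eef_pos: [509.6, 151.6, 100.2]
tool_rot: [3.142, -0.0, -0.094]
force: [-0.5, 0.5, 0.3]
width: 0.3
gripper_force: 0.0
clock: 6.55
eef_pos: [493.1, 153.2, 100.1]
tool_rot: [-3.142, -0.0, -0.094]
force: [0.3, 0.7, 0.0]
width: 0.1
gripper_force: 0.0
clock: 7.18
eef_pos: [534.5, 233.0, 283.5]
tool_rot: [-3.14, -0.004, -0.098]
force: [1.1, 1.0, 0.3]
width: 0.1
gripper_force: 0.0
```

View pics/p4.png

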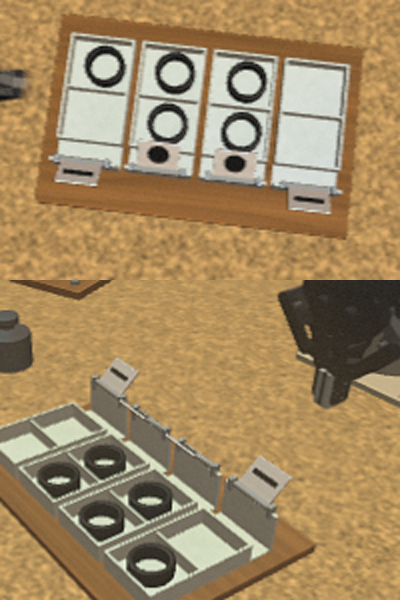

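Both full bins, 2 and 3, show discs. Bins 1 and 4 show bars, the rings are in place and the arm is clear. Next is the handover, with one call first to let the arm come to rest.

```bash
python3 -m creep '[{"dx":0,"dy":0,"dz":0,"rx":0,"ry":0,"rz":0,"grip":1},{"dx":0,"dy":0,"dz":0,"rx":0,"ry":0,"rz":0,"grip":1},{"dx":0,"dy":0,"dz":0,"rx":0,"ry":0,"rz":0,"grip":1},{"dx":0,"dy":0,"dz":0,"rx":0,"ry":0,"rz":0,"grip":1},{"dx":0,"dy":0,"dz":0,"rx":0,"ry":0,"rz":0,"grip":1}]'
python3 -c "
from cell import ctrl
print(ctrl.finish_job())"
```

```text
clock: 7.9
eef_pos: [532.9, 232.8, 279.9]
tool_rot: [3.141, 0.0, -0.095]
force: [0.4, 0.5, -0.5]
width: 0.1
gripper_force: 0.0
the job is handed in; nothing more can be done
None
```

I flipped the two wrong tags and handed the job in at about 8 s: the two full bins now show the disc and the other two the bar, and the last pictures show the rings still in place (no verdict was returned).

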